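# Cover the open ports of a stripped compressor

### The arm

A 6-joint arm with a two-finger parallel gripper is mounted at the origin on the work surface. World frame = base frame: x ahead of the robot, y to its left, z up, the work surface at z = 0. Lengths are in m, angles in degrees, forces in N, time in s.
With the tool pointing down it reaches from about 0.3 to 0.75 m from the base axis. Payload 8.5 kg.
Tool frame: the origin (TCP) lies midway between the tips of the shut fingers; the grasp point (between the pads) lies 19 mm behind it; z points along the fingers, y is the line along which they close (so a half turn about z gives the same grasp; the last joint's range is limited). The gripper opens to 85 mm and grips with 20 to 120 N. Pads are 22 mm wide; open, the fingers measure 114 mm over their backs; the gripper's body (76 mm by 85 mm) begins 54 mm behind the grasp point. The pads swing forward as they close: fully open they stand 13 mm farther back than shut.
Start: joints at [61.175, 21.807, 74.336, -0, 83.858, -12.336], TCP at [0.156, 0.527, 0.231] pointing down, gripper open.
Joint ranges: [-178.18, 178.18], [-50.72, 133.34], [12.68, 142.11], [-81.47, 261.47], [9.98, 163.14], [-165.26, 165.26]. Speed limits (degrees/s): [136.94, 136.94, 180, 180, 180, 180].

### API

Orientations are given as a 3x3 rotation matrix whose columns are the frame's x, y, z axes.
In Python, from rig import env, get_image, close_job gives the robot as it stands.
- The arm moves only by the tool step_arm, never from a script. Its argument "targets" is a list of rows, each a list of 2 entries, a list of its own where there are three numbers: the shift along the tool's x, y, z as a fraction of full scale, then the turn, a rotation vector about the tool's x, y, z as a fraction of full scale. In form: [[[x, y, z], [wx, wy, wz]], ...]. A call has 1 to 10 rows; each row is the pose to reach, as a shift and turn from the pose commanded when the call began, along the tool's axes at that moment; what a row does not reach only later rows make up. Full scale, the value 1, is 0.3 m for a shift and 45 degrees for a turn. A row lasts 1/12 s, in which the tool goes at most 41.7 mm and 7.16 degrees, less where a joint would pass 70% of its speed; a pose out of reach is approached as far as the arm can. A call with a number of a shift or a turn outside -1 to 1 is refused whole. A call with a gripper value outside its range is refused whole. "jaw" is the finger opening in mm, from 0 to 85.4, set as the call begins (left out, the last holds). The fingers move at their own pace and stop on an object; "grip_force" is the grip in N (left out, the last holds). Time passes only in rows, so rows that repeat a pose let the fingers close. It gives the time, the measured TCP pose, the force, the opening and the grip force at its end, in the units of the state.
- env.observe(): the state, without advancing time (a new reading comes with each control period).
- get_image(name): name is "scene" or "top"; returns a dict with "img" (400x640x3 uint8, red, green, blue), "z_map" (400x640 float32, m along the optical axis (not along the pixel's ray), 0 where there is no reading), "intrinsics" (3x3 intrinsics, pixels), "rvec" (rotation vector, rad) and "tvec" (3), from world to camera coordinates, as OpenCV has them. Camera axes: x right, y down, z forward; pixel columns grow to the right and rows downward; lengths in m; the calibration is good to about 2 mm. A picture is of the moment at which its call begins.
- close_job(): hands the job in; it is judged then, once.
The state is a dict: "time_s": time; "q": joint angles; "qvel": joint speeds; "joint_efforts": joint torques, N m; "position": TCP position; "tool_rot": TCP orientation; "ft_force": force on the tool from outside, world axes, zero at the start; "wrist_torque": the same for the moment, N m; "grip_width": finger opening in m; "gripper_force": force on a finger pad.
Only numpy, scipy, OpenCV 4.12 (cv2) and the standard library are available. Lean on these libraries where they do the work, as an engineer would, in place of code of your own. Each camera call takes 0.05 s, during which the arm holds its last target. There are 200 camera calls.

### The job

The compressor is in pieces on the bench and four of its parts stand with an open port on top. Fit each of the four black covers into the port of its own size and shape, pushed home with its flange lying flat on the rim so that no swarf can get in. Leave the piston and the grease tin where they stand.

Things in the scene. Friction and masses are not known exactly. Their poses are not given: they have to be found in the camera images.
- large_cover: Loose black plastic port cover, round, standing on its spigot, 43 mm high. From below: tapered spigot 12 mm deep, 40 mm diameter at its lower end, 52 at the top; flat flange 72 mm diameter, 5 mm thick; round pull knob 22 mm diameter, 26 mm high. Origin: centre of the spigot's lower end, z up. Largest of the three round covers, made for the cylinder barrel; 60 to 130 g.
- medium_cover: Loose black plastic port cover, round, standing on its spigot, 43 mm high. From below: tapered spigot 12 mm deep, 28 mm diameter at its lower end, 38 at the top; flat flange 56 mm diameter, 5 mm thick; round pull knob 20 mm diameter, 26 mm high. Origin: centre of the spigot's lower end, z up. Middle one of the three round covers, made for the pipe stub; 40 to 85 g.
- small_cover: Loose black plastic port cover, round, standing on its spigot, 43 mm high. From below: tapered spigot 12 mm deep, 18 mm diameter at its lower end, 26 at the top; flat flange 42 mm diameter, 5 mm thick; round pull knob 16 mm diameter, 26 mm high. Origin: centre of the spigot's lower end, z up. Smallest of the three round covers, made for the check valve; 25 to 60 g.
- oblong_cover: Loose black plastic port cover, oblong, on its spigot, 43 mm high, 50 to 100 g. From below: tapered spigot 12 mm deep, 38 x 18 mm at its lower end, 51 x 31 at the top; flat flange 70 x 50, 5 thick; straight grip bar 40 long, 12 thick, 26 high along its length. Origin: centre of the spigot's lower end; x along length and bar, z up. For the cylinder head; either way round fits.
- cylinder_barrel: Grey cast-iron finned compressor cylinder, upright on a 92 mm square foot, too heavy to budge; fins 94 mm diameter, top face 88 mm diameter. Its round port, 56 mm diameter, 66 deep, opens upward at the centre of the top face, 78 mm above the bench. Origin: centre of its underside, right below the port's centre; z up.
- pipe_stub: Bright steel pipe stub, 48 mm outside, upright on a round bolted flange 120 mm diameter, 13 thick (bolt heads to 21 mm), too heavy to budge. Its round port, 42 mm diameter, 59 deep, opens upward at the pipe's end, 72 mm above the bench. Origin: centre of its underside, right below the port's centre; z up.
- check_valve: Bronze-coloured check valve, upright on a round flange 90 mm diameter, 12 thick, too heavy to budge; bulging round body and, on top, a hexagon about 42 mm over the flats. Its round port, 30 mm diameter, 30 deep, opens upward in the hexagon, 62 mm above the bench. Origin: centre of its underside, right below the port's centre; z up.
- cylinder_head: Aluminium compressor cylinder head, 112 x 90 mm, finned, four bolts, too heavy to budge. On top a raised oblong boss 72 x 52 mm with an oblong port 54 x 34 mm, 22 deep, opening upward 54 mm above the bench. Origin: centre of its underside, right below the port's centre; x along the length of head and port, z up.
- piston: Bystander: bare aluminium piston, 53 mm diameter, 52 mm tall, with ring grooves, standing loose on the bench. Not a cover. Origin: centre of its underside.
- grease_tin: Bystander: yellow and grey round tin with a steel lid, 74 mm diameter, 66 mm tall, standing loose on the bench. Origin: centre of its underside.
Mind the look-alikes: they are no part of the job. What is shaped like the oblong_cover but turquoise is not meant. What is shaped like the medium_cover but orange is not meant.

How it is judged (in metres and radians):
At the end, for the whole second after the job is handed in: Large cover in the barrel, medium in the stub, small in the valve, oblong in the head: each centred within 6 mm, flange within 3 mm of the rim's height, upright within 0.08 rad, at rest (under 0.02 m/s); the oblong one along its port within 0.2 rad, either way round (horizontal distance between large_cover and cylinder_barrel below 0.006 m and z of large_cover in the frame of cylinder_barrel between 0.063 and 0.069 m and angle between each of large_cover, medium_cover, small_cover, oblong_cover's own z axis and vertical below 0.08 rad and linear speed of each of large_cover, medium_cover, small_cover, oblong_cover below 0.02 m/s and horizontal distance between medium_cover and pipe_stub below 0.006 m and z of medium_cover in the frame of pipe_stub between 0.057 and 0.063 m and horizontal distance between small_cover and check_valve below 0.006 m and z of small_cover in the frame of check_valve between 0.047 and 0.053 m and horizontal distance between oblong_cover and cylinder_head below 0.006 m and z of oblong_cover in the frame of cylinder_head between 0.039 and 0.045 m and angle between the x axis of oblong_cover and the x axis of cylinder_head, either way round below 0.2 rad); the robot touches nothing.
It fails at once if the piston is moved more than 30 mm (distance of piston from where it was at the start of the episode above 0.03 m).
It fails at once if the grease tin is moved more than 30 mm (distance of grease_tin from where it was at the start of the episode above 0.03 m).
It also fails if it takes over 90 s, if anything falls off the work surface, if the arm or the gripper's body presses on something with over 40 N, if the wrist force passes 120 N, or if a joint passes its speed limit or range.

## Working session

There is one attempt and no reset: what is moved stays moved. The work goes in short steps, Python scripts to look and compute and a tool call to move; the robot and the scene stay as the last step left them, time stands still between calls to the robot, and variables do not carry over. Pictures are saved under pics/ and viewed, at most 14 in all, crops included, and the job is handed in when it is done.

Besides the shell and the picture viewer there is one more tool, called after "Request:" in YAML: its name, and indented under it one key for each argument. step_arm: Moves the arm, as the interface text tells. Its arguments: {"type":"object","properties":{"targets":{"type":"array","items":{"type":"array"}},"jaw":{"type":"number"},"grip_force":{"type":"number"}},"required":["targets"]}

```bash
ls; mkdir -p pics; cat > h.py <<'E'
import numpy as np, cv2
from rig import env, get_image
def grab(name):
    d=get_image(name); R=cv2.Rodrigues(np.array(d["rvec"],float))[0]
    return d,np.array(d["intrinsics"]),R,np.array(d["tvec"],float).ravel()
def ray(K,R,t,u,v):
    return -R.T@t, R.T@np.linalg.solve(K,[u,v,1.])
def onplane(K,R,t,u,v,z):
    o,d=ray(K,R,t,u,v); return o+d*(z-o[2])/d[2]
def cloud(d,K,R,t):
    Z=d["z_map"]; v,u=np.mgrid[:Z.shape[0],:Z.shape[1]]
    P=np.stack([(u-K[0,2])/K[0,0]*Z,(v-K[1,2])/K[1,1]*Z,Z],-1)
    W=(P-t)@R; W[Z==0]=np.nan; return W
E
python3 - <<'E'
from h import *
for n in("scene","top"):
    d,K,R,t=grab(n); cv2.imwrite(f"pics/{n}0.png",d["img"][:,:,::-1]); np.savez(f"{n}0.npz",img=d["img"],z=d["z_map"],K=K,R=R,t=t)
    print(n,K.ravel().round(1),(-R.T@t).round(3),R[2].round(3),(d["z_map"]>0).mean())
s=env.observe(); print({k:np.round(v,3).tolist() for k,v in s.items()})
E
```

```text
pics
scene [508.4   0.  317.4   0.  508.4 197.7   0.    0.    1. ] [ 1.753 -0.049  0.839] [-0.82   0.1   -0.563] 0.995984375
top [406.1   0.  316.7   0.  406.1 197.7   0.    0.    1. ] [0.498 0.074 0.93 ] [ 0.057  0.023 -0.998] 0.9958828125
{'time_s': 0.1, 'q': [61.174, 21.837, 74.378, 0.0, 83.858, -12.332], 'qvel': [0.073, -0.013, -0.139, 0.077, -0.032, 0.074], 'joint_efforts': [0.005, -44.921, -23.166, -0.0, 0.004, 0.0], 'position': [0.156, 0.527, 0.231], 'tool_rot': [[-0.959, 0.284, -0.001], [0.284, 0.959, -0.001], [0.0, -0.001, -1.0]], 'ft_force': [-0.949, -0.381, -0.91], 'wrist_torque': [-0.035, 0.037, 0.016], 'gripper_force': 0.0, 'grip_width': 0.085}
```

View pics/top0.png

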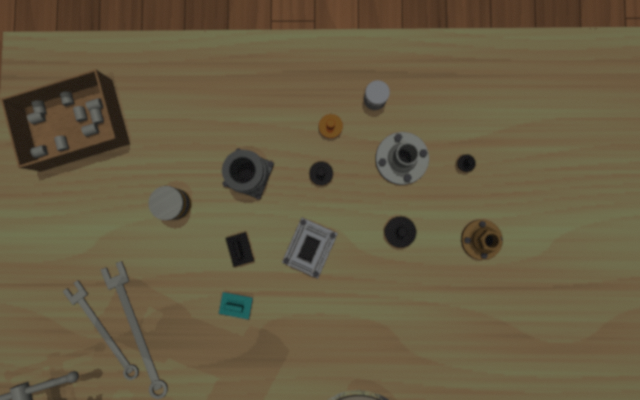

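View pics/scene0.png

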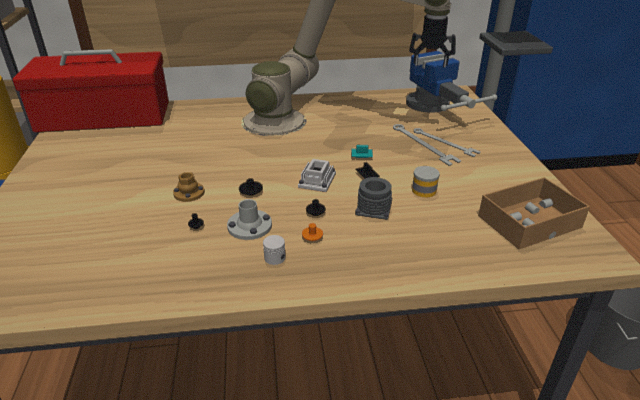

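The top view shows three round black covers at (321,173), (400,232) and (466,163), and one black oblong at (240,249). The look-alikes are a turquoise oblong at (236,305) and an orange round at (330,127). Ports: barrel (243,171), stub (406,155), valve (490,240), head (310,248). The piston is at (377,94) and the tin at (168,204).

The black ones fit the description by colour, and the round ones rank by size: (400,232) large, (321,173) medium, (466,163) small. I'll confirm this in one enlarged crop while measuring.

```bash
cat > meas.py <<'E'
from h import *
import sys
def load(n): 
    f=np.load(n+"0.npz"); d=dict(img=f["img"],z_map=f["z"]); return d,f["K"],f["R"],f["t"]
T=load("top"); S=load("scene")
WT=cloud(*T); WS=cloud(*S)
if __name__=="__main__":
    cv2.imwrite("pics/crop.png",cv2.resize(T[0]["img"][110:320,220:500,::-1],None,fx=2.8,fy=2.8,interpolation=cv2.INTER_CUBIC))
    b=WT[350:390,200:300,2]; print("bench z top",np.nanmean(b),np.nanstd(b))
    b=WS[270:290,100:250,2]; print("bench z scene",np.nanmean(b),np.nanstd(b))
    hsvT=cv2.cvtColor(T[0]["img"],cv2.COLOR_RGB2HSV)
    for n,(u,v) in dict(large=(400,232),medium=(321,173),small=(466,163),oblong=(240,249),barrel=(243,171),stub=(406,155),valve=(490,240),head=(310,248),piston=(377,94),tin=(168,204)).items():
        p=WT[v-2:v+3,u-2:u+3].reshape(-1,3); c=np.nanmedian(p,0)
        mT=np.hypot(*(WT[...,:2]-c[:2]).transpose(2,0,1))<.05
        mS=np.hypot(*(WS[...,:2]-c[:2]).transpose(2,0,1))<.05
        z=WT[...,2][mT]; zs=WS[...,2][mS]
        print(n,c.round(3),"top pct95,99,max",np.percentile(z,[95,99,100]).round(4),"scene",np.percentile(zs,[95,99,100]).round(4), "hist",np.histogram(z,np.arange(-.005,.095,.005))[0])
E
python3 meas.py
```

```text
bench z top 4.3146298002261434e-05 0.0016217060066116343
bench z scene 0.0010774851521989143 0.001597180138422163
large [ 0.474 -0.087  0.043] top pct95,99,max [0.0392 0.0444 0.0483] scene [0.029  0.0439 0.0469] hist [306 411   1  64 632  31   1   0   9  66   8   0   0   0   0   0   0   0
   0]
medium [0.603 0.085 0.044] top pct95,99,max [0.0208 0.0442 0.046 ] scene [0.0249 0.0448 0.0479] hist [435 569   0  41 343  19   0   2   4  54   6   0   0   0   0   0   0   0
   0]
small [ 0.626 -0.235  0.032] top pct95,99,max [0.0197 0.0433 0.0468] scene [0.0212 0.0439 0.0466] hist [516 700   6  11 189  19   4   3   7  36   5   0   0   0   0   0   0   0
   0]
oblong [0.436 0.263 0.033] top pct95,99,max [0.0413 0.0443 0.047 ] scene [0.0374 0.0447 0.0458] hist [380 422   1  44 495  24   7  11  12  85  10   0   0   0   0   0   0   0
   0]
barrel [0.611 0.263 0.013] top pct95,99,max [0.0802 0.0811 0.0824] scene [0.0797 0.0813 0.0833] hist [  4   4   6 294  62   9  17  15  15  15  19  18  43  16  17  29 633  79
   0]
stub [ 0.648 -0.107  0.011] top pct95,99,max [0.071  0.0737 0.0757] scene [0.0699 0.074  0.0753] hist [  0   0  37 673 198 201  85  24  26  22  23  33  20  36  30  98   3   0
   0]
valve [ 0.458 -0.284  0.033] top pct95,99,max [0.0622 0.0641 0.0658] scene [0.0602 0.0637 0.0653] hist [101 157  40 462 114  17  11 117 132  59  36  37  51 151   5   0   0   0
   0]
head [0.438 0.109 0.032] top pct95,99,max [0.0555 0.0568 0.0581] scene [0.0553 0.0571 0.0595] hist [ 21  34   1 125  57  31 223 347 136 184  14 304 118   0   0   0   0   0
   0]
piston [ 0.776 -0.038  0.052] top pct95,99,max [0.0539 0.0553 0.0565] scene [0.0544 0.0557 0.0577] hist [343 512  15  14  18  11  17  17   9  20  39 412  21   0   0   0   0   0
   0]
tin [0.533 0.413 0.066] top pct95,99,max [0.0681 0.0692 0.0708] scene [0.0681 0.0696 0.0717] hist [278 312  20  20  17  18  29  18  40  27  19  14  15 230 702   3   0   0
   0]
```

View pics/crop.png

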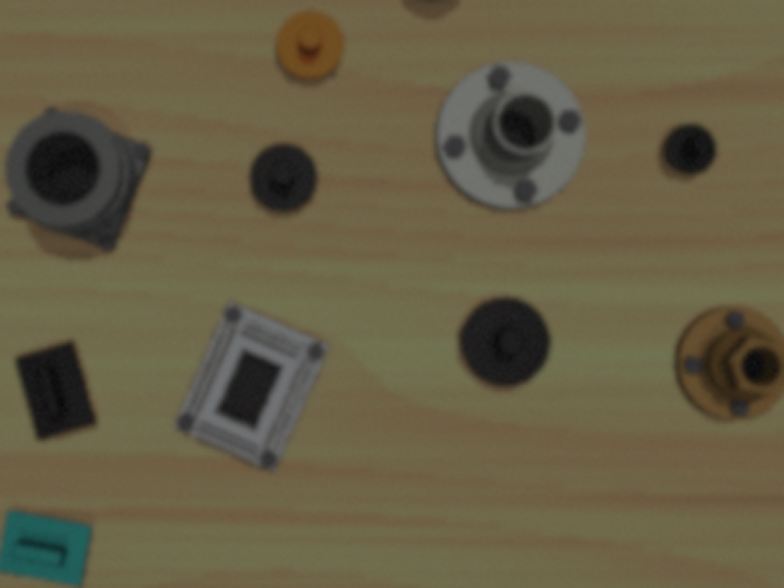

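The crop confirms it: three round black covers with the largest at crop (504,342), the medium at (283,178) and the small at (688,150), and the black oblong at (55,390). The turquoise and orange parts are different in colour and are left alone. Next I'll get precise centres from both views.

```bash
cat > meas2.py <<'E'
from meas import *
def planepts(C,m,h):
    d,K,R,t=C; v,u=np.nonzero(m); o=-R.T@t
    D=np.stack([(u-K[0,2])/K[0,0],(v-K[1,2])/K[1,1],np.ones(len(u))],-1)@R
    return (o+D*((h-o[2])/D[:,2])[:,None])[:,:2].astype(np.float32)
def cc(m,near=None):
    n,l,s,c=cv2.connectedComponentsWithStats(m.astype(np.uint8)); return l==1+np.argmax(s[1:,4])
def fit(C,W,c,lo,hi,h,r,shape):
    m=cc((np.hypot(W[...,0]-c[0],W[...,1]-c[1])<r)&(W[...,2]>lo)&(W[...,2]<hi))
    k,_=cv2.findContours(m.astype(np.uint8),cv2.RETR_EXTERNAL,cv2.CHAIN_APPROX_NONE)
    mm=np.zeros(m.shape,bool); kk=k[0][:,0]; mm[kk[:,1],kk[:,0]]=1
    p=planepts(C,mm,h)
    if shape=='c': 
        A=np.c_[2*p,np.ones(len(p))]; x=np.linalg.lstsq(A,(p**2).sum(1),rcond=None)[0]
        return np.r_[x[:2],2*np.sqrt(x[2]+x[0]**2+x[1]**2)].round(4)
    c,s,a=cv2.minAreaRect(p); a=a if s[0]>s[1] else a-90   # angle of long axis from x
    return np.r_[c,s,a].round(4)
J=dict(large=(.474,-.087,.043,'c',.017),medium=(.603,.085,.043,'c',.017),small=(.626,-.235,.043,'c',.017),oblong=(.436,.263,.043,'r',.017),
 barrel=(.611,.263,.078,'c',0),stub=(.648,-.107,.072,'c',0),valve=(.458,-.284,.062,'c',0),head=(.438,.109,.054,'r',0))
if __name__=="__main__":
  for n,(x,y,h,s,f) in J.items():
    for nm,C,W in(("top",T,WT),("scene",S,WS)):
        if f:
            print(n,nm,"flange",fit(C,W,(x,y),.008,.055,f,.055,s) if nm=="top" else "", "knob",fit(C,W,(x,y),h-.009,h+.01,h,.04,s))
        else: print(n,nm,"rim",fit(C,W,(x,y),h-.006 if n!='head' else h-.005,h+.01,h,.06,s))
E
python3 meas2.py
```

```text
large top flange [ 0.4753 -0.0914  0.0697] knob [ 0.4755 -0.0909  0.0204]
large scene flange  knob [ 0.4804 -0.0936  0.026 ]
medium top flange [0.6067 0.0861 0.0533] knob [0.6067 0.0861 0.0179]
medium scene flange  knob [0.6125 0.083  0.0238]
small top flange [ 0.6298 -0.2405  0.0399] knob [ 0.6294 -0.2394  0.0152]
small scene flange  knob [ 0.6373 -0.2413  0.0218]
oblong top flange [ 0.4351  0.2687  0.0698  0.0498 16.3204] knob [4.35200e-01 2.67900e-01 3.92000e-02 1.30000e-02 1.61924e+01]
oblong scene flange  knob [ 0.4422  0.2653  0.0509  0.0169 15.9219]
barrel top rim [0.6059 0.2518 0.0862]
barrel scene rim [0.6085 0.2489 0.0918]
stub top rim [ 0.6418 -0.0978  0.0471]
stub scene rim [ 0.6455 -0.1002  0.0522]
valve top rim [ 0.4584 -0.2732  0.0425]
valve scene rim [ 0.4638 -0.2763  0.0459]
head top rim [  0.4387   0.1115   0.0519   0.0721 -23.6134]
head scene rim [  0.4414   0.1085   0.055    0.0825 -23.2769]
```

```bash
cat > mv.py <<'E'
from h import *
from scipy.spatial.transform import Rotation as Ro
import sys
# usage: mv.py x y z yaw [x y z yaw ...]: units for each target from the present pose
s=env.observe(); p=np.array(s["position"]); R=np.array(s["tool_rot"])
a=np.array(sys.argv[1:],float).reshape(-1,4)
print("t",s["time_s"],"p",p.round(4),"yaw",np.degrees(np.arctan2(R[1,0],R[0,0])).round(2)%360,"tilt",R[:2,2].round(4),"F",np.round(s["ft_force"],1),"w",round(s["grip_width"],4),"gf",round(s["gripper_force"],1))
for x,y,z,w in a:
    c,q=np.cos(np.radians(w)),np.sin(np.radians(w)); G=np.array([[c,q,0],[q,-c,0],[0,0,-1]])
    d=R.T@(np.array([x,y,z])-p)/.3; r=np.degrees(Ro.from_matrix(R.T@G).as_rotvec())/45
    print(d.round(4).tolist(),r.round(4).tolist(),"rows>=",max(np.ceil(np.linalg.norm(d)*.3/.0417),np.ceil(np.linalg.norm(r)*45/7.16)))
E
python3 mv.py .3 .4 .2 180 .435 .268 .15 196.3
```

```text
t 0.1 p [0.156  0.5272 0.2308] yaw 163.51 tilt [-0.0006 -0.0011] F [-0.9 -0.4 -0.9] w 0.0853 gf 0.0
[-0.5806, -0.27, 0.1028] [-0.0015, -0.0006, -0.3665] rows>= 5.0
[-1.1371, -0.5639, 0.2697] [-0.0014, -0.0008, -0.7287] rows>= 10.0
```

Request:
step_arm:
  targets:
    - [[-0.58, -0.27, 0.1], [0, 0, -0.365]]
    - [[-0.58, -0.27, 0.1], [0, 0, -0.365]]
    - [[-0.58, -0.27, 0.1], [0, 0, -0.365]]
    - [[-0.58, -0.27, 0.1], [0, 0, -0.365]]
    - [[-0.58, -0.27, 0.1], [0, 0, -0.365]]
    - [[-0.58, -0.27, 0.1], [0, 0, -0.365]]
    - [[-0.58, -0.27, 0.1], [0, 0, -0.365]]
  jaw: 40

```text
time_s: 0.68
position: [0.3009, 0.3992, 0.2008]
tool_rot: [[-1.0, 0.005, -0.001], [0.005, 1.0, -0.001], [0.001, -0.001, -1.0]]
ft_force: [-0.7, -0.4, -0.1]
grip_width: 0.0404
gripper_force: 0.0
```

```bash
python3 mv.py .435 .268 .12 196.3
```

```text
t 0.6833 p [0.3009 0.3992 0.2008] yaw 179.74 tilt [-0.0011 -0.0008] F [-0.7 -0.4 -0.1] w 0.0404 gf 0.0
[-0.4492, -0.4351, 0.2693] [-0.0008, -0.0015, -0.368] rows>= 5.0
```

Request:
step_arm:
  targets:
    - [[-0.449, -0.435, 0.1], [0, 0, -0.368]]
    - [[-0.449, -0.435, 0.2], [0, 0, -0.368]]
    - [[-0.449, -0.435, 0.27], [0, 0, -0.368]]
    - [[-0.449, -0.435, 0.27], [0, 0, -0.368]]
    - [[-0.449, -0.435, 0.27], [0, 0, -0.368]]
    - [[-0.449, -0.435, 0.27], [0, 0, -0.368]]
    - [[-0.449, -0.435, 0.27], [0, 0, -0.368]]

```text
time_s: 1.27
position: [0.4349, 0.269, 0.1191]
tool_rot: [[-0.959, -0.282, -0.002], [-0.282, 0.959, -0.001], [0.003, 0.0, -1.0]]
ft_force: [-0.2, 0.2, -0.8]
grip_width: 0.04
gripper_force: 0.0
```

```bash
python3 mv.py .435 .268 .021 196.3; python3 - <<'E'
from h import *
a,_,_,_=grab("top"); b,_,_,_=grab("scene")
A=cv2.resize(a["img"][150:330,140:340],(400,360)); B=cv2.resize(b["img"][60:240,300:500],(400,360))
cv2.imwrite("pics/hov1.png",np.hstack([A,B])[:,:,::-1])
E
```

```text
t 1.2667 p [0.4349 0.269  0.1191] yaw 196.38 tilt [-0.0025 -0.0007] F [-0.2  0.2 -0.8] w 0.04 gf 0.0
[-0.0003, -0.0034, 0.3269] [0.0, -0.0033, 0.0018] rows>= 3.0
```

View pics/hov1.png

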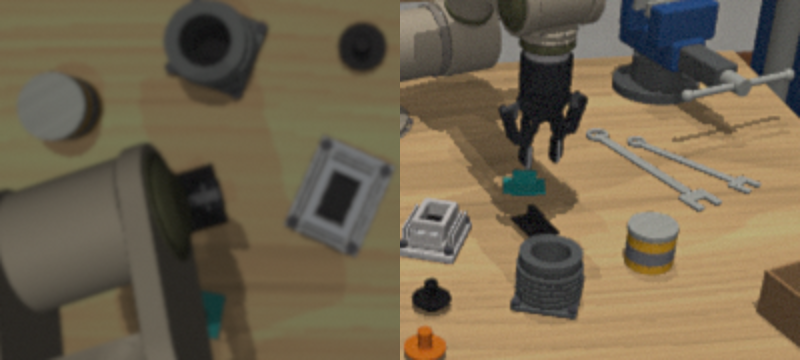

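The gripper (right half, fingers near (540,150)) hangs over the black oblong cover at (535,220). The turquoise one lies behind it. I'll go down.

Request:
step_arm:
  targets:
    - [[0, -0.003, 0.11], [0, -0.003, 0]]
    - [[0, -0.003, 0.2], [0, -0.003, 0]]
    - [[0, -0.003, 0.27], [0, -0.003, 0]]
    - [[0, -0.003, 0.31], [0, -0.003, 0]]
    - [[0, -0.003, 0.325], [0, -0.003, 0]]
    - [[0, -0.003, 0.325], [0, -0.003, 0]]
    - [[0, -0.003, 0.325], [0, -0.003, 0]]

```text
time_s: 1.95
position: [0.4347, 0.2699, 0.0239]
tool_rot: [[-0.958, -0.285, 0.004], [-0.285, 0.958, 0.001], [-0.004, 0.0, -1.0]]
ft_force: [1.1, -0.4, -0.6]
grip_width: 0.04
gripper_force: 0.0
```

Request:
step_arm:
  targets:
    - [[0, 0, 0], [0, 0, 0]]
    - [[0, 0, 0], [0, 0, 0]]
    - [[0, 0, 0], [0, 0, 0]]
    - [[0, 0, 0], [0, 0, 0]]
    - [[0, 0, 0], [0, 0, 0]]
    - [[0, 0, 0], [0, 0, 0]]
    - [[0, 0, 0], [0, 0, 0]]
  jaw: 0
  grip_force: 30

```text
time_s: 2.53
position: [0.4352, 0.2691, 0.0238]
tool_rot: [[-0.959, -0.284, 0.004], [-0.284, 0.959, 0.002], [-0.004, 0.0, -1.0]]
ft_force: [-1.0, 2.3, 8.0]
grip_width: 0.0111
gripper_force: 33.1
```

```bash
python3 mv.py .435 .268 .14 196.3 .438 .110 .14 156.4
```

```text
t 2.5333 p [0.4352 0.2691 0.0238] yaw 196.48 tilt [0.0039 0.0016] F [-1.   2.3  8. ] w 0.0111 gf 33.1
[-0.0001, -0.0032, -0.3873] [0.0006, 0.0053, 0.004] rows>= 3.0
[0.1398, -0.5111, -0.3881] [0.0024, 0.0049, 0.8907] rows>= 6.0
```

Request:
step_arm:
  targets:
    - [[0, 0, -0.12], [0, 0, 0]]
    - [[0, 0, -0.24], [0, 0, 0]]
    - [[0, 0, -0.36], [0, 0, 0]]
    - [[0.06, -0.2, -0.39], [0, 0, 0.15]]
    - [[0.1, -0.33, -0.39], [0, 0, 0.3]]
    - [[0.14, -0.45, -0.39], [0, 0, 0.45]]
    - [[0.14, -0.511, -0.39], [0, 0, 0.6]]
    - [[0.14, -0.511, -0.39], [0, 0, 0.75]]
    - [[0.14, -0.511, -0.39], [0, 0, 0.885]]
    - [[0.14, -0.511, -0.39], [0, 0, 0.885]]

```text
time_s: 3.37
position: [0.4378, 0.1091, 0.14]
tool_rot: [[-0.916, 0.401, 0.003], [0.401, 0.916, 0.001], [-0.002, 0.002, -1.0]]
ft_force: [0.1, -0.4, 0.1]
grip_width: 0.0112
gripper_force: 32.1
```

```bash
python3 mv.py .438 .110 .09 156.4 .438 .110 .064 156.4; python3 - <<'E'
from h import *
b,K,R,t=grab("scene")
p=R@np.array([.438,.11,.1])+t; u,v=(K@p/p[2])[:2].astype(int)
B=cv2.resize(b["img"][v-60:v+60,u-80:u+80],(640,480))
cv2.imwrite("pics/carry1.png",B[:,:,::-1])
E
```

```text
t 3.3667 p [0.4378 0.1091 0.14  ] yaw 156.36 tilt [0.0027 0.0007] F [ 0.1 -0.4  0.1] w 0.0112 gf 32.1
[0.001, 0.0028, 0.1667] [0.0022, 0.0028, -0.0009] rows>= 2.0
[0.0012, 0.0026, 0.2534] [0.0022, 0.0028, -0.0009] rows>= 2.0
```

View pics/carry1.png

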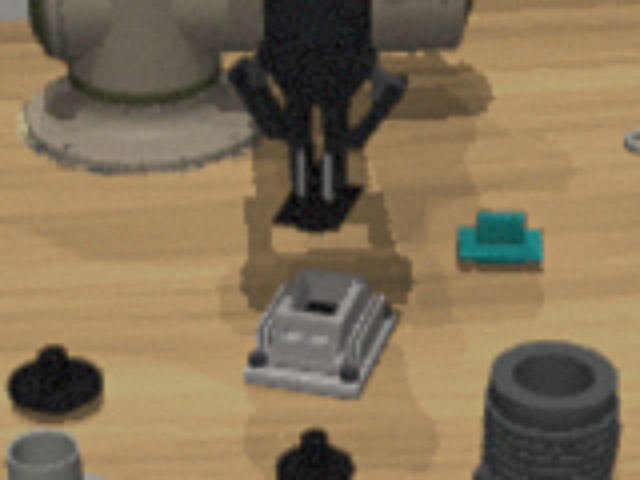

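The black cover hangs level at (320,205), aligned with the head's port at (325,295). I'll lower it in.

Request:
step_arm:
  targets:
    - [[0.001, 0.01, 0.08], [0, 0.003, 0]]
    - [[0.001, 0.01, 0.15], [0, 0.003, 0]]
    - [[0.001, 0.01, 0.18], [0, 0.003, 0]]
    - [[0.001, 0.01, 0.2], [0, 0.003, 0]]
    - [[0.001, 0.01, 0.215], [0, 0.003, 0]]
    - [[0.001, 0.01, 0.23], [0, 0.003, 0]]
    - [[0.001, 0.01, 0.24], [0, 0.003, 0]]
    - [[0.001, 0.01, 0.247], [0, 0.003, 0]]
    - [[0.001, 0.01, 0.247], [0, 0.003, 0]]

```text
time_s: 4.17
position: [0.4389, 0.1123, 0.0659]
tool_rot: [[-0.919, 0.395, 0.0], [0.395, 0.919, 0.001], [-0.0, 0.001, -1.0]]
ft_force: [-1.9, -3.8, 0.3]
grip_width: 0.0112
gripper_force: 32.2
```

```bash
python3 mv.py .4388 .112 .066 156.4
```

```text
t 4.1667 p [0.4389 0.1123 0.0659] yaw 156.72 tilt [0.0003 0.0005] F [-1.9 -3.8  0.3] w 0.0112 gf 32.2
[-0.0001, -0.0009, -0.0004] [0.0008, 0.0001, 0.0072] rows>= 1.0
```

Request:
step_arm:
  targets:
    - [[0, -0.001, 0.004], [0, 0, 0]]
    - [[0, -0.002, 0.008], [0, 0, 0]]
    - [[0, -0.002, 0.01], [0, 0, 0]]
    - [[0, -0.002, 0.01], [0, 0, 0]]

```text
time_s: 4.5
position: [0.4389, 0.1123, 0.0657]
tool_rot: [[-0.919, 0.395, 0.003], [0.395, 0.919, 0.001], [-0.002, 0.003, -1.0]]
ft_force: [-12.6, -1.4, 39.7]
grip_width: 0.0112
gripper_force: 37.7
```

Request:
step_arm:
  targets:
    - [[0, -0.002, 0], [0, 0, 0]]
    - [[0, -0.002, 0], [0, 0, 0]]
    - [[0, -0.002, 0], [0, 0, 0]]
    - [[0, -0.002, 0], [0, 0, 0]]
    - [[0, -0.002, -0.05], [0, 0, 0]]
    - [[0, -0.002, -0.17], [0, 0, 0]]
    - [[0, -0.002, -0.28], [0, 0, 0]]
    - [[0, -0.002, -0.28], [0, 0, 0]]
  jaw: 40

```text
time_s: 5.17
position: [0.4408, 0.1116, 0.1515]
tool_rot: [[-0.918, 0.396, 0.01], [0.396, 0.918, 0.002], [-0.008, 0.005, -1.0]]
ft_force: [0.7, 1.0, 0.8]
grip_width: 0.0399
gripper_force: 0.0
```

```bash
python3 mv.py .475 -.091 .12 156.7; cat > look.py <<'E'
from meas2 import *
import sys
# look.py h name(x,y) shape : measure the flange/knob of a placed cover at x y with knob top h, in both views
x,y,h,s=float(sys.argv[1]),float(sys.argv[2]),float(sys.argv[3]),sys.argv[4]
for n in("top","scene"):
    d,K,R,t=grab(n); C=(d,K,R,t); W=cloud(*C)
    m=(np.hypot(W[...,0]-x,W[...,1]-y)<.02)&(W[...,2]<h+.02); z=W[...,2][m]
    print(n,"knob",fit(C,W,(x,y),h-.009,h+.01,h,.03,s),"knob z",np.nanpercentile(z,[80,95]).round(4),"flange z",np.nanmedian(W[...,2][(np.hypot(W[...,0]-x,W[...,1]-y)<float(sys.argv[5]))&(np.abs(W[...,2]-h+.026)<.01)]).round(4))
    cv2.imwrite(f"pics/l_{n}.png",d["img"][:,:,::-1])
E
python3 look.py .4388 .112 .085 r .025
```

```text
t 5.1667 p [0.4408 0.1116 0.1515] yaw 156.69 tilt [0.0095 0.0016] F [0.7 1.  0.8] w 0.0399 gf 0.0
[-0.371, -0.5757, 0.1049] [0.0067, 0.0103, -0.0003] rows>= 5.0Traceback (most recent call last):
  File "look.py", line 8, in <module>
    print(n,"knob",fit(C,W,(x,y),h-.009,h+.01,h,.03,s),"knob z",np.nanpercentile(z,[80,95]).round(4),"flange z",np.nanmedian(W[...,2][(np.hypot(W[...,0]-x,W[...,1]-y)<float(sys.argv[5]))&(np.abs(W[...,2]-h+.026)<.01)]).round(4))
                   ~~~^^^^^^^^^^^^^^^^^^^^^^^^^^^^^^^^
  File "meas2.py", line 9, in fit
    m=cc((np.hypot(W[...,0]-c[0],W[...,1]-c[1])<r)&(W[...,2]>lo)&(W[...,2]<hi))
  File "meas2.py", line 7, in cc
    n,l,s,c=cv2.connectedComponentsWithStats(m.astype(np.uint8)); return l==1+np.argmax(s[1:,4])
                                                                              ~~~~~~~~~^^^^^^^^^
    return _wrapfunc(a, 'argmax', axis=axis, out=out, **kwds)
    return bound(*args, **kwds)
ValueError: attempt to get argmax of an empty sequence
```

Request:
step_arm:
  targets:
    - [[-0.1, -0.115, 0], [0.007, 0.01, 0]]
    - [[-0.2, -0.23, 0], [0.007, 0.01, 0]]
    - [[-0.3, -0.345, 0], [0.007, 0.01, 0]]
    - [[-0.371, -0.46, 0.05], [0.007, 0.01, 0]]
    - [[-0.371, -0.576, 0.1], [0.007, 0.01, 0]]
    - [[-0.371, -0.576, 0.105], [0.007, 0.01, 0]]
    - [[-0.371, -0.576, 0.105], [0.007, 0.01, 0]]
    - [[-0.371, -0.576, 0.105], [0.007, 0.01, 0]]

```text
time_s: 5.88
position: [0.4717, -0.0908, 0.114]
tool_rot: [[-0.918, 0.397, -0.011], [0.397, 0.918, 0.001], [0.011, -0.004, -1.0]]
ft_force: [-0.0, 0.5, -0.2]
grip_width: 0.0397
gripper_force: 0.0
```

```bash
python3 mv.py .4753 -.0912 .0225 156.7; python3 look.py .4388 .112 .085 r .025
```

```text
t 5.8833 p [ 0.4717 -0.0908  0.114 ] yaw 156.61 tilt [-0.0111  0.0009] F [-0.   0.5 -0.2] w 0.0397 gf 0.0
[-0.0147, 0.0046, 0.3049] [-0.0045, -0.0134, -0.0019] rows>= 3.0
top knob [ 4.38600e-01  1.13100e-01  1.18000e-02  3.96000e-02 -2.38855e+01] knob z [0.0849 0.0867] flange z 0.0592
scene knob [ 4.46500e-01  1.08400e-01  1.56000e-02  4.89000e-02 -1.66885e+01] knob z [0.0799 0.0862] flange z 0.0599
```

The oblong cover is seated: flange at 59 mm and centred within 2 mm. I'll re-read the pose now that the arm has settled.

```bash
python3 mv.py .4753 -.0912 .0225 156.7
```

```text
t 5.9833 p [ 0.4723 -0.09    0.1149] yaw 156.75 tilt [-0.0091 -0.0002] F [0.  0.8 0.2] w 0.0401 gf 0.0
[-0.0133, 0.0015, 0.308] [-0.0048, -0.0106, 0.0012] rows>= 3.0
```

Request:
step_arm:
  targets:
    - [[-0.013, 0.001, 0.1], [-0.004, -0.01, 0]]
    - [[-0.013, 0.001, 0.2], [-0.004, -0.01, 0]]
    - [[-0.013, 0.001, 0.26], [-0.004, -0.01, 0]]
    - [[-0.013, 0.001, 0.295], [-0.004, -0.01, 0]]
    - [[-0.013, 0.001, 0.307], [-0.004, -0.01, 0]]
    - [[-0.013, 0.001, 0.307], [-0.004, -0.01, 0]]
    - [[-0.013, 0.001, 0.307], [-0.004, -0.01, 0]]
    - [[-0.013, 0.001, 0.307], [-0.004, -0.01, 0]]

```text
time_s: 6.65
position: [0.4756, -0.0923, 0.0237]
tool_rot: [[-0.919, 0.395, 0.001], [0.395, 0.919, -0.001], [-0.001, -0.001, -1.0]]
ft_force: [-0.3, -0.0, -0.0]
grip_width: 0.0401
gripper_force: 0.0
```

Request:
step_arm:
  targets:
    - [[0, 0, 0], [0, 0, 0]]
    - [[0, 0, 0], [0, 0, 0]]
    - [[0, 0, 0], [0, 0, 0]]
    - [[0, 0, 0], [0, 0, 0]]
    - [[0, 0, 0], [0, 0, 0]]
    - [[0, 0, 0], [0, 0, 0]]
    - [[0, 0, 0], [0, 0, 0]]
  jaw: 0
  grip_force: 30

```text
time_s: 7.23
position: [0.4754, -0.0926, 0.0235]
tool_rot: [[-0.918, 0.396, 0.001], [0.396, 0.918, -0.001], [-0.001, -0.001, -1.0]]
ft_force: [-1.5, 1.1, 6.6]
grip_width: 0.021
gripper_force: 29.2
```

```bash
python3 mv.py .475 -.091 .17 156.7 .52 .08 .17 156.7 .606 .252 .17 156.7
```

```text
t 7.2333 p [ 0.4754 -0.0926  0.0235] yaw 156.66 tilt [ 0.0006 -0.001 ] F [-1.5  1.1  6.6] w 0.021 gf 29.2
[0.0028, 0.0041, -0.4885] [-0.0008, 0.0012, -0.0009] rows>= 4.0
[0.0909, 0.5869, -0.4889] [-0.0008, 0.0012, -0.0009] rows>= 6.0
[0.0548, 1.2269, -0.4893] [-0.0008, 0.0012, -0.0009] rows>= 10.0
```

Request:
step_arm:
  targets:
    - [[0, 0, -0.12], [0, 0, 0]]
    - [[0, 0, -0.24], [0, 0, 0]]
    - [[0, 0, -0.36], [0, 0, 0]]
    - [[0, 0.04, -0.46], [0, 0, 0]]
    - [[0.03, 0.17, -0.49], [0, 0, 0]]
    - [[0.05, 0.3, -0.49], [0, 0, 0]]
    - [[0.07, 0.43, -0.49], [0, 0, 0]]
    - [[0.09, 0.54, -0.49], [0, 0, 0]]
    - [[0.09, 0.587, -0.49], [0, 0, 0]]
    - [[0.09, 0.587, -0.49], [0, 0, 0]]

```text
time_s: 8.07
position: [0.5203, 0.0827, 0.1696]
tool_rot: [[-0.92, 0.393, -0.0], [0.393, 0.92, -0.0], [0.0, -0.0, -1.0]]
ft_force: [-1.0, 0.2, -0.9]
grip_width: 0.021
gripper_force: 30.0
```

```bash
python3 mv.py .606 .252 .13 156.7
```

```text
t 8.0667 p [0.5203 0.0827 0.1696] yaw 156.88 tilt [-0.0004 -0.0001] F [-1.   0.2 -0.9] w 0.021 gf 30.0
[-0.041, 0.6313, 0.1317] [-0.0003, -0.0004, 0.004] rows>= 5.0
```

Request:
step_arm:
  targets:
    - [[-0.01, 0.12, 0], [0, 0, 0]]
    - [[-0.02, 0.25, 0], [0, 0, 0]]
    - [[-0.03, 0.38, 0], [0, 0, 0]]
    - [[-0.04, 0.5, 0], [0, 0, 0]]
    - [[-0.041, 0.59, 0.06], [0, 0, 0]]
    - [[-0.041, 0.631, 0.13], [0, 0, 0]]
    - [[-0.041, 0.631, 0.13], [0, 0, 0]]
    - [[-0.041, 0.631, 0.13], [0, 0, 0]]
    - [[-0.041, 0.631, 0.13], [0, 0, 0]]

```text
time_s: 8.82
position: [0.6065, 0.2475, 0.1315]
tool_rot: [[-0.918, 0.397, -0.0], [0.397, 0.918, -0.001], [-0.0, -0.001, -1.0]]
ft_force: [-0.5, -0.3, 0.1]
grip_width: 0.0205
gripper_force: 30.0
```

```bash
python3 mv.py .606 .2515 .0895 156.7; python3 - <<'E'
from h import *
b,K,R,t=grab("scene")
p=R@np.array([.606,.252,.1])+t; u,v=(K@p/p[2])[:2].astype(int)
B=cv2.resize(b["img"][v-60:v+60,u-80:u+80],(640,480))
cv2.imwrite("pics/carry2.png",B[:,:,::-1])
E
```

```text
t 8.8167 p [0.6065 0.2475 0.1315] yaw 156.6 tilt [-0.     -0.0007] F [-0.5 -0.3  0.1] w 0.0205 gf 30.0
[0.0069, 0.0117, 0.1399] [-0.0009, 0.0003, -0.0021] rows>= 2.0
```

View pics/carry2.png

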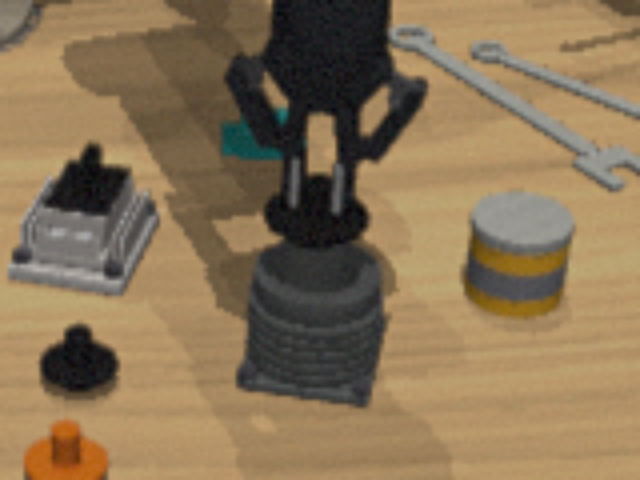

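The large cover hangs level at (315,210) above the barrel port, and the oblong cover sits flush in the head at (90,185). I'll lower it.

Request:
step_arm:
  targets:
    - [[0.006, 0.01, 0.05], [0, 0, 0]]
    - [[0.006, 0.01, 0.08], [0, 0, 0]]
    - [[0.006, 0.01, 0.1], [0, 0, 0]]
    - [[0.006, 0.01, 0.115], [0, 0, 0]]
    - [[0.006, 0.01, 0.13], [0, 0, 0]]
    - [[0.006, 0.01, 0.139], [0, 0, 0]]
    - [[0.006, 0.01, 0.143], [0, 0, 0]]
    - [[0.006, 0.01, 0.143], [0, 0, 0]]

```text
time_s: 9.53
position: [0.6059, 0.252, 0.0895]
tool_rot: [[-0.918, 0.396, 0.001], [0.396, 0.918, -0.001], [-0.001, -0.001, -1.0]]
ft_force: [-5.1, -2.2, 10.4]
grip_width: 0.0207
gripper_force: 31.0
```

Request:
step_arm:
  targets:
    - [[0, 0, 0.003], [0, 0, 0]]
    - [[0, 0, 0.005], [0, 0, 0]]
    - [[0, 0, 0.005], [0, 0, 0]]

```text
time_s: 9.78
position: [0.606, 0.252, 0.0894]
tool_rot: [[-0.918, 0.396, 0.002], [0.396, 0.918, -0.001], [-0.002, 0.0, -1.0]]
ft_force: [-8.9, -4.0, 19.6]
grip_width: 0.0208
gripper_force: 31.9
```

Request:
step_arm:
  targets:
    - [[0, 0, -0.005], [0, 0, 0]]
    - [[0, 0, -0.005], [0, 0, 0]]
    - [[0, 0, -0.005], [0, 0, 0]]
    - [[0, 0, -0.005], [0, 0, 0]]
    - [[0, 0, -0.06], [0, 0, 0]]
    - [[0, 0, -0.17], [0, 0, 0]]
    - [[0, 0, -0.23], [0, 0, 0]]
    - [[0, 0, -0.23], [0, 0, 0]]
    - [[0, 0, -0.23], [0, 0, 0]]
  jaw: 40

```text
time_s: 10.53
position: [0.6061, 0.2524, 0.1555]
tool_rot: [[-0.918, 0.396, 0.001], [0.396, 0.918, -0.0], [-0.001, 0.0, -1.0]]
ft_force: [-0.2, 1.0, -0.3]
grip_width: 0.0395
gripper_force: 0.0
```

```bash
python3 mv.py .6067 .086 .12 156.7
```

```text
t 10.5333 p [0.6061 0.2524 0.1555] yaw 156.67 tilt [ 0.0006 -0.0002] F [-0.2  1.  -0.3] w 0.0395 gf 0.0
[-0.2215, -0.5087, 0.1184] [0.0001, 0.0008, -0.0006] rows>= 5.0
```

Request:
step_arm:
  targets:
    - [[-0.05, -0.115, 0], [0, 0, 0]]
    - [[-0.1, -0.23, 0], [0, 0, 0]]
    - [[-0.15, -0.345, 0.03], [0, 0, 0]]
    - [[-0.2, -0.45, 0.09], [0, 0, 0]]
    - [[-0.221, -0.509, 0.118], [0, 0, 0]]
    - [[-0.221, -0.509, 0.118], [0, 0, 0]]
    - [[-0.221, -0.509, 0.118], [0, 0, 0]]
    - [[-0.221, -0.509, 0.118], [0, 0, 0]]
    - [[-0.221, -0.509, 0.118], [0, 0, 0]]

```text
time_s: 11.28
position: [0.6062, 0.0871, 0.1197]
tool_rot: [[-0.919, 0.395, -0.001], [0.395, 0.919, -0.0], [0.0, -0.001, -1.0]]
ft_force: [-0.0, -0.3, -1.0]
grip_width: 0.0402
gripper_force: 0.0
```

```bash
python3 look.py .606 .252 .109 c .034; python3 mv.py .6067 .086 .0225 156.7
```

```text
top knob [0.6057 0.2518 0.0204] knob z [0.1084 0.1101] flange z 0.0833
scene knob [0.6119 0.2484 0.0277] knob z [0.1013 0.1099] flange z 0.0839
t 11.3833 p [0.6062 0.087  0.1199] yaw 156.76 tilt [-0.0003 -0.0005] F [-0.8  0.4  0.4] w 0.0397 gf 0.0
[-0.0028, -0.0023, 0.3246] [-0.0008, -0.0001, 0.0014] rows>= 3.0
```

Large cover home: flange 83 mm, centred. Medium next.

Request:
step_arm:
  targets:
    - [[-0.003, -0.002, 0.11], [0, 0, 0]]
    - [[-0.003, -0.002, 0.2], [0, 0, 0]]
    - [[-0.003, -0.002, 0.27], [0, 0, 0]]
    - [[-0.003, -0.002, 0.31], [0, 0, 0]]
    - [[-0.003, -0.002, 0.323], [0, 0, 0]]
    - [[-0.003, -0.002, 0.323], [0, 0, 0]]
    - [[-0.003, -0.002, 0.323], [0, 0, 0]]
    - [[-0.003, -0.002, 0.323], [0, 0, 0]]

```text
time_s: 12.05
position: [0.6074, 0.0852, 0.024]
tool_rot: [[-0.918, 0.396, 0.001], [0.396, 0.918, -0.001], [-0.002, -0.0, -1.0]]
ft_force: [-0.0, 0.2, 0.2]
grip_width: 0.0399
gripper_force: 0.0
```

Request:
step_arm:
  targets:
    - [[0, 0, 0], [0, 0, 0]]
    - [[0, 0, 0], [0, 0, 0]]
    - [[0, 0, 0], [0, 0, 0]]
    - [[0, 0, 0], [0, 0, 0]]
    - [[0, 0, 0], [0, 0, 0]]
    - [[0, 0, 0], [0, 0, 0]]
    - [[0, 0, 0], [0, 0, 0]]
  jaw: 0
  grip_force: 30

```text
time_s: 12.63
position: [0.6072, 0.085, 0.0238]
tool_rot: [[-0.918, 0.396, 0.001], [0.396, 0.918, -0.001], [-0.001, -0.0, -1.0]]
ft_force: [-0.9, 1.4, 5.5]
grip_width: 0.0186
gripper_force: 29.3
```

```bash
python3 mv.py .6067 .086 .14 156.7 .642 -.0978 .14 156.7
```

```text
t 12.6333 p [0.6072 0.085  0.0238] yaw 156.67 tilt [ 0.0009 -0.0006] F [-0.9  1.4  5.5] w 0.0186 gf 29.3
[0.0023, 0.0024, -0.3874] [-0.0002, 0.0013, -0.0006] rows>= 3.0
[-0.3483, -0.5136, -0.3869] [-0.0002, 0.0013, -0.0006] rows>= 6.0
```

Request:
step_arm:
  targets:
    - [[0, 0, -0.12], [0, 0, 0]]
    - [[0, 0, -0.24], [0, 0, 0]]
    - [[-0.02, -0.03, -0.35], [0, 0, 0]]
    - [[-0.09, -0.14, -0.387], [0, 0, 0]]
    - [[-0.16, -0.25, -0.387], [0, 0, 0]]
    - [[-0.23, -0.36, -0.387], [0, 0, 0]]
    - [[-0.3, -0.46, -0.387], [0, 0, 0]]
    - [[-0.348, -0.514, -0.387], [0, 0, 0]]
    - [[-0.348, -0.514, -0.387], [0, 0, 0]]
    - [[-0.348, -0.514, -0.387], [0, 0, 0]]

```text
time_s: 13.47
position: [0.6414, -0.0989, 0.1384]
tool_rot: [[-0.917, 0.398, -0.002], [0.398, 0.917, -0.0], [0.001, -0.001, -1.0]]
ft_force: [0.6, 0.7, 0.3]
grip_width: 0.0188
gripper_force: 29.6
```

```bash
python3 - <<'E'
from h import *
b,K,R,t=grab("scene")
p=R@np.array([.642,-.098,.1])+t; u,v=(K@p/p[2])[:2].astype(int)
B=cv2.resize(b["img"][v-60:v+60,u-80:u+80],(640,480))
cv2.imwrite("pics/carry3.png",B[:,:,::-1])
E
python3 mv.py .642 -.0978 .0838 156.7
```

```text
t 13.5167 p [ 0.6413 -0.0977  0.1386] yaw 156.65 tilt [-0.0017  0.    ] F [0.5 0.5 0.5] w 0.0189 gf 29.6
[-0.0027, 0.0006, 0.1827] [-0.0008, -0.002, -0.0012] rows>= 2.0
```

View pics/carry3.png

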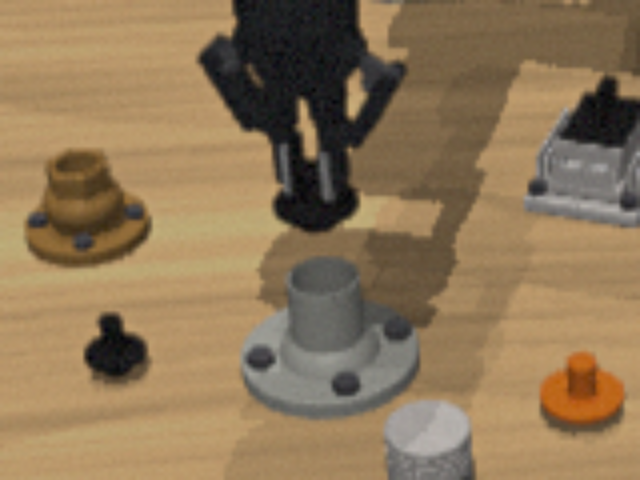

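In the crop, the carried cover's flange is centred near (315,205) and the stub rim near (326,275). That offset may be more than perspective, so I'll measure it before going down.

```bash
python3 - <<'E'
from h import *
for n in ("scene","top"):
    d,K,R,t=grab(n)
    pr=lambda P:(lambda q:(K@q/q[2])[:2].round(1))(R@np.array(P)+t)
    s=env.observe(); x,y,z=s["position"]
    print(n,"expect flange(bottom) at",pr((x,y,z-.0238+.0145)),"rim expected",pr((.642,-.0978,.072)),s["position"].round(4) if hasattr(s["position"],"round") else s["position"])
    if n=="scene":
        u0,v0=pr((x,y,z-.0238+.0145)); u0,v0=int(u0),int(v0)
        g=d["img"].max(2); 
        for v in range(v0-6,v0+9): print(v,np.nonzero(g[v,u0-25:u0+25]<55)[0][[0,-1]]+u0-25 if (g[v,u0-25:u0+25]<55).any() else None)
        ur,vr=pr((.642,-.0978,.072)); W=cloud(d,K,R,t)
        m=(np.hypot(W[...,0]-.645,W[...,1]+.0978)<.035)&(W[...,2]>.055)&(W[...,2]<.08)
        for v in range(int(vr)-6,int(vr)+10): 
            q=np.nonzero(m[v])[0]; print(v,q[[0,-1]] if len(q) else None)
E
```

```text
scene expect flange(bottom) at [246.9 185.4] rim expected [248.4 203.9] [ 0.6413 -0.0969  0.1388]
179 [237 253]
180 [240 253]
181 [240 254]
182 [240 255]
183 [238 255]
184 [237 256]
185 [236 255]
186 [236 255]
187 [236 255]
188 [237 254]
189 [238 252]
190 [240 251]
191 [242 250]
192 [244 248]
193 None
197 None
198 None
199 [244 252]
200 [242 254]
201 [240 255]
202 [239 256]
203 [239 256]
204 [239 256]
205 [239 256]
206 [239 256]
207 [239 256]
208 [239 256]
209 [239 257]
210 [239 257]
211 [239 255]
212 [241 253]
top expect flange(bottom) at [412.2 148.6] rim expected [406.9 153.1] [ 0.6413 -0.0966  0.1389]
```

The perspective accounts for it: measured offset 1.85 px, predicted 1.85 px. I'll lower the cover.

Request:
step_arm:
  targets:
    - [[-0.003, -0.001, 0.08], [0, 0, 0]]
    - [[-0.003, -0.001, 0.12], [0, 0, 0]]
    - [[-0.003, -0.001, 0.14], [0, 0, 0]]
    - [[-0.003, -0.001, 0.155], [0, 0, 0]]
    - [[-0.003, -0.001, 0.17], [0, 0, 0]]
    - [[-0.003, -0.001, 0.18], [0, 0, 0]]
    - [[-0.003, -0.001, 0.187], [0, 0, 0]]
    - [[-0.003, -0.001, 0.187], [0, 0, 0]]

```text
time_s: 14.28
position: [0.6425, -0.0985, 0.0838]
tool_rot: [[-0.918, 0.396, 0.0], [0.396, 0.918, -0.001], [-0.001, -0.001, -1.0]]
ft_force: [-1.0, 0.9, 2.7]
grip_width: 0.0189
gripper_force: 29.8
```

```bash
python3 mv.py .642 -.0974 .0838 156.7
```

```text
t 14.2833 p [ 0.6425 -0.0985  0.0838] yaw 156.68 tilt [ 0.0005 -0.0009] F [-1.   0.9  2.7] w 0.0189 gf 29.8
[0.0031, 0.0025, 0.0001] [-0.0008, 0.001, -0.0004] rows>= 1.0
```

Request:
step_arm:
  targets:
    - [[0, 0, 0.004], [0, 0, 0]]
    - [[0, 0, 0.007], [0, 0, 0]]
    - [[0, 0, 0.007], [0, 0, 0]]

```text
time_s: 14.53
position: [0.6426, -0.0985, 0.0837]
tool_rot: [[-0.918, 0.396, 0.002], [0.396, 0.918, -0.001], [-0.002, -0.001, -1.0]]
ft_force: [-6.7, 2.2, 17.0]
grip_width: 0.0186
gripper_force: 31.3
```

Request:
step_arm:
  targets:
    - [[0, 0, -0.007], [0, 0, 0]]
    - [[0, 0, -0.007], [0, 0, 0]]
    - [[0, 0, -0.007], [0, 0, 0]]
    - [[0, 0, -0.007], [0, 0, 0]]
    - [[0, 0, -0.06], [0, 0, 0]]
    - [[0, 0, -0.17], [0, 0, 0]]
    - [[0, 0, -0.23], [0, 0, 0]]
    - [[0, 0, -0.23], [0, 0, 0]]
    - [[0, 0, -0.23], [0, 0, 0]]
  jaw: 40

```text
time_s: 15.28
position: [0.6426, -0.0987, 0.1503]
tool_rot: [[-0.918, 0.396, 0.001], [0.396, 0.918, -0.001], [-0.001, -0.001, -1.0]]
ft_force: [-0.3, -0.2, -0.1]
grip_width: 0.0398
gripper_force: 0.0
```

```bash
python3 mv.py .6296 -.24 .12 156.7
```

```text
t 15.2833 p [ 0.6426 -0.0987  0.1503] yaw 156.67 tilt [ 0.0006 -0.0011] F [-0.3 -0.2 -0.1] w 0.0398 gf 0.0
[-0.1467, -0.4497, 0.1013] [-0.001, 0.0013, -0.0006] rows>= 4.0
```

Request:
step_arm:
  targets:
    - [[-0.04, -0.12, 0], [0, 0, 0]]
    - [[-0.08, -0.24, 0], [0, 0, 0]]
    - [[-0.12, -0.36, 0.04], [0, 0, 0]]
    - [[-0.147, -0.44, 0.1], [0, 0, 0]]
    - [[-0.147, -0.45, 0.1], [0, 0, 0]]
    - [[-0.147, -0.45, 0.1], [0, 0, 0]]
    - [[-0.147, -0.45, 0.1], [0, 0, 0]]
    - [[-0.147, -0.45, 0.1], [0, 0, 0]]
    - [[-0.147, -0.45, 0.1], [0, 0, 0]]

```text
time_s: 16.03
position: [0.6298, -0.2386, 0.1205]
tool_rot: [[-0.919, 0.394, -0.0], [0.394, 0.919, -0.001], [-0.0, -0.001, -1.0]]
ft_force: [0.6, -0.3, 0.4]
grip_width: 0.0398
gripper_force: 0.0
```

```bash
python3 look.py .642 -.098 .103 c .026; python3 mv.py .6296 -.24 .0225 156.7
```

```text
top knob [ 0.6417 -0.0966  0.0188] knob z [0.1024 0.1046] flange z 0.0775
scene knob [ 0.6482 -0.1005  0.0245] knob z [0.0929 0.1039] flange z 0.0779
t 16.1333 p [ 0.6297 -0.239   0.1204] yaw 156.75 tilt [-0.0001 -0.0009] F [0.4 0.1 0.2] w 0.04 gf 0.0
[-0.0009, -0.003, 0.3263] [-0.0011, 0.0003, 0.0012] rows>= 3.0
```

Medium is home (flange 77.5 mm). Small cover next.

Request:
step_arm:
  targets:
    - [[-0.001, -0.003, 0.11], [0, 0, 0]]
    - [[-0.001, -0.003, 0.2], [0, 0, 0]]
    - [[-0.001, -0.003, 0.27], [0, 0, 0]]
    - [[-0.001, -0.003, 0.31], [0, 0, 0]]
    - [[-0.001, -0.003, 0.324], [0, 0, 0]]
    - [[-0.001, -0.003, 0.324], [0, 0, 0]]
    - [[-0.001, -0.003, 0.324], [0, 0, 0]]
    - [[-0.001, -0.003, 0.324], [0, 0, 0]]

```text
time_s: 16.8
position: [0.6299, -0.2413, 0.0243]
tool_rot: [[-0.918, 0.396, 0.002], [0.396, 0.918, -0.002], [-0.002, -0.001, -1.0]]
ft_force: [-0.1, 0.7, 0.5]
grip_width: 0.0399
gripper_force: 0.0
```

Request:
step_arm:
  targets:
    - [[0, 0, 0], [0, 0, 0]]
    - [[0, 0, 0], [0, 0, 0]]
    - [[0, 0, 0], [0, 0, 0]]
    - [[0, 0, 0], [0, 0, 0]]
    - [[0, 0, 0], [0, 0, 0]]
    - [[0, 0, 0], [0, 0, 0]]
    - [[0, 0, 0], [0, 0, 0]]
  jaw: 0
  grip_force: 30

```text
time_s: 17.38
position: [0.6296, -0.2412, 0.0236]
tool_rot: [[-0.918, 0.396, 0.001], [0.396, 0.918, -0.001], [-0.001, -0.001, -1.0]]
ft_force: [-0.9, 0.7, 6.6]
grip_width: 0.0148
gripper_force: 29.3
```

```bash
python3 mv.py .6296 -.24 .14 156.7 .4585 -.2735 .14 156.7
```

```text
t 17.3833 p [ 0.6296 -0.2412  0.0236] yaw 156.67 tilt [ 0.0006 -0.0014] F [-0.9  0.7  6.6] w 0.0148 gf 29.3
[0.0011, 0.0034, -0.3881] [-0.0013, 0.0014, -0.0007] rows>= 3.0
[0.4806, -0.325, -0.3883] [-0.0013, 0.0014, -0.0007] rows>= 6.0
```

Request:
step_arm:
  targets:
    - [[0, 0, -0.12], [0, 0, 0]]
    - [[0, 0, -0.24], [0, 0, 0]]
    - [[0.03, -0.02, -0.35], [0, 0, 0]]
    - [[0.14, -0.09, -0.388], [0, 0, 0]]
    - [[0.25, -0.16, -0.388], [0, 0, 0]]
    - [[0.36, -0.24, -0.388], [0, 0, 0]]
    - [[0.45, -0.3, -0.388], [0, 0, 0]]
    - [[0.48, -0.325, -0.388], [0, 0, 0]]
    - [[0.48, -0.325, -0.388], [0, 0, 0]]
    - [[0.48, -0.325, -0.388], [0, 0, 0]]

```text
time_s: 18.22
position: [0.4588, -0.2738, 0.1394]
tool_rot: [[-0.918, 0.397, -0.0], [0.397, 0.918, -0.001], [-0.0, -0.001, -1.0]]
ft_force: [0.5, -0.2, -0.9]
grip_width: 0.0146
gripper_force: 29.5
```

Request:
step_arm:
  targets:
    - [[0, 0, 0.05], [0, 0, 0]]
    - [[0, 0, 0.1], [0, 0, 0]]
    - [[0, 0, 0.1], [0, 0, 0]]
    - [[0, 0, 0.1], [0, 0, 0]]
    - [[0, 0, 0.1], [0, 0, 0]]

```text
time_s: 18.63
position: [0.4594, -0.2735, 0.1097]
tool_rot: [[-0.919, 0.395, -0.0], [0.395, 0.919, -0.001], [-0.0, -0.001, -1.0]]
ft_force: [0.5, -0.4, -0.8]
grip_width: 0.0148
gripper_force: 29.5
```

```bash
python3 - <<'E'
from h import *
b,K,R,t=grab("scene")
p=R@np.array([.458,-.273,.08])+t; u,v=(K@p/p[2])[:2].astype(int)
B=cv2.resize(b["img"][v-60:v+60,u-80:u+80],(640,480))
cv2.imwrite("pics/carry4.png",B[:,:,::-1])
E
python3 mv.py .4584 -.2737 .0736 156.7
```

```text
t 18.6833 p [ 0.4593 -0.2736  0.1099] yaw 156.71 tilt [ 0.0002 -0.0015] F [ 0.4 -0.2 -1.5] w 0.0148 gf 29.5
[0.0028, -0.0013, 0.121] [-0.0016, 0.001, 0.0003] rows>= 1.0
```

View pics/carry4.png

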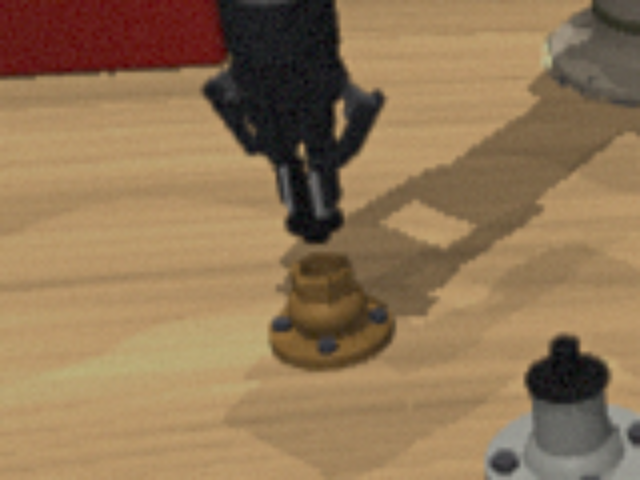

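The small cover hangs at (313,222) just over the valve port at (322,262), in line with the picture's lean. The medium cover sits flush at (565,375). I'll lower it.

Request:
step_arm:
  targets:
    - [[0.003, -0.001, 0.03], [0, 0, 0]]
    - [[0.003, -0.001, 0.06], [0, 0, 0]]
    - [[0.003, -0.001, 0.08], [0, 0, 0]]
    - [[0.003, -0.001, 0.095], [0, 0, 0]]
    - [[0.003, -0.001, 0.11], [0, 0, 0]]
    - [[0.003, -0.001, 0.12], [0, 0, 0]]
    - [[0.003, -0.001, 0.124], [0, 0, 0]]
    - [[0.003, -0.001, 0.124], [0, 0, 0]]

```text
time_s: 19.35
position: [0.4573, -0.2736, 0.0733]
tool_rot: [[-0.918, 0.396, -0.001], [0.396, 0.918, -0.002], [-0.0, -0.002, -1.0]]
ft_force: [-5.7, 3.3, 13.7]
grip_width: 0.0148
gripper_force: 31.1
```

Request:
step_arm:
  targets:
    - [[0, 0, 0.003], [0, 0, 0]]
    - [[0, 0, 0.005], [0, 0, 0]]
    - [[0, 0, 0.005], [0, 0, 0]]

```text
time_s: 19.6
position: [0.4573, -0.2736, 0.0732]
tool_rot: [[-0.918, 0.396, 0.0], [0.396, 0.918, -0.002], [-0.001, -0.002, -1.0]]
ft_force: [-8.1, 6.0, 28.0]
grip_width: 0.0147
gripper_force: 32.4
```

Seated firmly. I'll release, lift and clear away.

Request:
step_arm:
  targets:
    - [[0, 0, -0.006], [0, 0, 0]]
    - [[0, 0, -0.006], [0, 0, 0]]
    - [[0, 0, -0.006], [0, 0, 0]]
    - [[0, 0, -0.006], [0, 0, 0]]
    - [[0, 0, -0.06], [0, 0, 0]]
    - [[0, 0, -0.17], [0, 0, 0]]
    - [[0, 0, -0.28], [0, 0, 0]]
    - [[0, 0, -0.4], [0, 0, 0]]
    - [[0, 0, -0.5], [0, 0, 0]]
    - [[0, 0, -0.5], [0, 0, 0]]
  jaw: 40

```text
time_s: 20.43
position: [0.4591, -0.2747, 0.2261]
tool_rot: [[-0.918, 0.396, 0.007], [0.396, 0.918, -0.008], [-0.009, -0.004, -1.0]]
ft_force: [0.2, 0.4, 0.3]
grip_width: 0.0398
gripper_force: 0.0
```

Request:
step_arm:
  targets:
    - [[0.13, 0, 0], [0, 0, 0]]
    - [[0.25, 0, 0], [0, 0, 0]]
    - [[0.35, 0, 0], [0, 0, 0]]
    - [[0.4, 0, 0], [0, 0, 0]]
    - [[0.4, 0, 0], [0, 0, 0]]
    - [[0.4, 0, 0], [0, 0, 0]]

```text
time_s: 20.93
position: [0.3474, -0.2259, 0.2205]
tool_rot: [[-0.918, 0.397, -0.001], [0.397, 0.918, -0.001], [0.0, -0.001, -1.0]]
ft_force: [0.3, 0.2, -0.5]
grip_width: 0.0404
gripper_force: 0.0
```

```bash
python3 look.py .4582 -.2735 .093 c .02; python3 look.py .4388 .112 .085 r .025;python3 look.py .606 .252 .109 c .034;python3 look.py .642 -.098 .103 c .026; python3 mv.py; python3 - <<'E'
from h import *
s=cv2.imread("pics/l_scene.png")[120:280,140:460]; t=cv2.imread("pics/l_top.png")[80:330,140:540]
cv2.imwrite("pics/final.png",np.vstack([cv2.resize(s,(600,300)),cv2.resize(t,(600,300))]))
E
```

```text
top knob [ 0.458  -0.2708  0.0156] knob z [0.082  0.0937] flange z 0.0673
scene knob [ 0.4652 -0.2742  0.0215] knob z [0.07   0.0909] flange z 0.0674
top knob [ 4.38600e-01  1.13100e-01  1.18000e-02  3.96000e-02 -2.38855e+01] knob z [0.0843 0.0864] flange z 0.0591
scene knob [ 4.46600e-01  1.08400e-01  1.44000e-02  4.98000e-02 -2.12415e+01] knob z [0.0802 0.0863] flange z 0.06
top knob [0.6057 0.2518 0.0204] knob z [0.108  0.1104] flange z 0.0832
scene knob [0.6121 0.2498 0.028 ] knob z [0.1011 0.1099] flange z 0.0842
top knob [ 0.6417 -0.0966  0.0188] knob z [0.1017 0.1046] flange z 0.0775
scene knob [ 0.648  -0.1003  0.0243] knob z [0.0916 0.1041] flange z 0.0778
t 21.3333 p [ 0.3477 -0.2259  0.2204] yaw 156.69 tilt [-0.0011 -0.0003] F [ 0.4 -0.2  0.4] w 0.0398 gf 0.0
```

View pics/final.png

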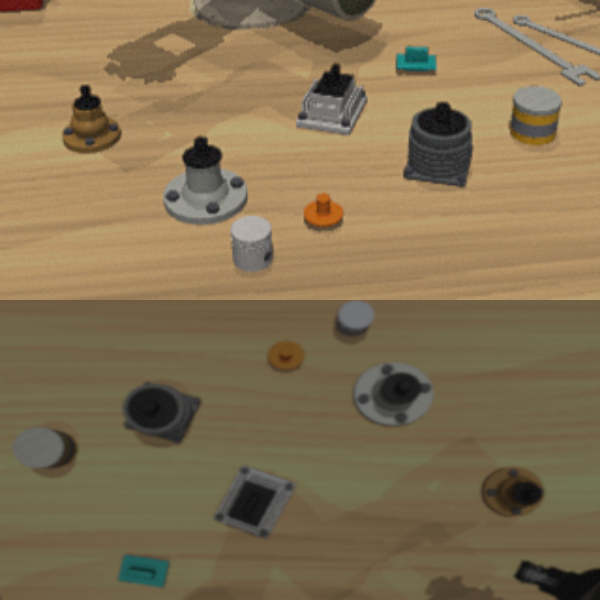

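All four covers are seated: small (85,100), medium (200,155), oblong (335,85) and large (440,125). Their flange tops stand 5 mm above the rims. The piston, tin and look-alikes are where they were, and the arm is clear.

```bash
python3 -c "
from rig import close_job; print(close_job())"
```

```text
the job is handed in; nothing more can be done
None
```

All four covers are pushed home with their flanges flat on the rims of their own ports; the piston, grease tin and look-alikes were left alone, and the job was handed in at about 21 s (no verdict was returned).

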